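# Turn the leaf of the scrubber sample book

## Task

A small carton with a white paper band stands on the far page of the blue sample book. Push it along until it is completely off the book and stands upright on the table, without lifting it or tipping it over; then push the book's half-raised yellow leaf up and over its spine until it lies flat on the far page. Leave the other things on the table where they are.

Things in the scene. Friction and masses are not known exactly. Their poses are not given: they have to be found in the camera images.
- book: open sample book fixed on the table: blue board 270 mm (x) by 130 mm (y), 6 mm thick, a grey page on each half: near page x < 0, far page x > 0. Origin: centre of its underside; z up, x points away from the robot (yaw within 0.35 rad). Spine along y through x = 0, with steel posts 14 x 8 x 14 mm high at y = +-60 mm.
- leaf (a joint): angle of the yellow leaf about the spine: 0 flat on the near page, 1.57 upright, 3.14 (stop) flat on the far page; starts at 0.7 to 1.0. Stiff hinge, no spring: the leaf stays where it is left; 1 to 2 N at its free edge turns it. Leaf 4 mm thick, about 0.1 kg, 110 mm wide along the book's y (centred), reaching 125 mm from the hinge line.
- spine (a point): middle of the hinge line that the leaf turns about: on the book's z axis, 8.5 mm above the table; the line runs along the book's y axis
- leaf_edge (a point): middle of the free edge of the yellow leaf, mid-thickness, 125 mm from the hinge line; turns with the leaf (its x axis points along the leaf from the free edge to the spine)
- carton: small closed pink carton with a white paper band over it, 56 x 56 x 40 mm high, about 0.15 kg, standing loose on the far page of the book. Origin: centre of its underside. Slides easily with a push below mid-height; it steps down 6 mm at the edge of the board.
- coil_steel: loose silver wire coil, 62 mm diameter, 45 mm high, beside the near page at +y; origin: centre of its underside. To be left alone.
- coil_copper: loose copper wire coil, 62 mm diameter, 45 mm high, beside the near page at -y; origin: centre of its underside. To be left alone.
- jar: blue plastic jar with a white cap, 68 mm diameter, 100 mm high, beyond the far page; origin: centre of its underside. To be left alone.
- wrench: steel wrench, 160 mm long, lying on the left of the table, roughly along x; origin at its underside, near mid-length. To be left alone.
- tape: roll of brown packing tape, 100 mm diameter, 45 mm high, lying flat on the left of the table; origin: centre of its underside. To be left alone.
- spare: another small pink carton of 56 x 56 x 40 mm, but with a green band, standing on the table away from the book, to the right; origin: centre of its underside. To be left alone.
Mind the look-alikes: they are no part of the job. Leave any purple look-alike of the carton alone.

How it is judged (in metres and radians):
On the way, in this order (a step that is already met when the one before it is completed fails the run):
1. the carton stands on the table off the book, the leaf not yet turned over ((y of carton in the frame of book above 0.092 m or y of carton in the frame of book below -0.092 m or x of carton in the frame of book above 0.16 m) and height (world z) of carton below 0.004 m and angle between carton's own z axis and vertical below 0.08 rad and value of joint leaf below 1.5 rad), for 0.2 s.
2. the leaf is pushed up past upright (value of joint leaf above 1.7 rad), for 0.05 s.
At the end, for the whole second after the job is handed in: the leaf lies flat on the far page (within 0.08 rad of its stop, about 10 mm at its free edge) and at rest; the carton stands upright (within 0.08 rad) and still on the table, completely off the book (value of joint leaf above 3.06159 rad and (y of carton in the frame of book above 0.092 m or y of carton in the frame of book below -0.092 m or x of carton in the frame of book above 0.16 m) and height (world z) of carton below 0.004 m and angle between carton's own z axis and vertical below 0.08 rad and linear speed of carton below 0.01 m/s and velocity of joint leaf between -0.05 and 0.05 rad/s); the robot touches nothing.
It fails at once if the carton is lifted (its underside's centre more than 25 mm above the table) (height (world z) of carton above 0.025 m).
It fails at once if the carton is tipped over (by more than 0.6 rad) (angle between carton's own z axis and vertical above 0.6 rad).
It fails at once if a coil, the jar, the wrench, the tape roll or the other carton is moved by more than 30 mm (distance of any of coil_steel, coil_copper, jar, wrench, tape, spare from where it was at the start of the episode above 0.03 m).
It also fails if it takes over 61 s, if anything falls off the work surface, if the arm or the gripper's body presses on something with over 40 N, if the wrist force passes 120 N, or if a joint passes its speed limit or range.

## Robot

A 7-joint arm with a two-finger parallel gripper is mounted at the origin on the work surface. World frame = base frame: x ahead of the robot, y to its left, z up, the work surface at z = 0. Lengths are in mm, angles in degrees, forces in N, time in s.
With the tool pointing down it reaches from about 350 to 900 mm from the base axis. Payload 8.1 kg.
Tool frame: the origin (TCP) lies midway between the tips of the shut fingers; the grasp point (between the pads) lies 19 mm behind it; x points along the fingers, y is the direction in which the jaws open and shut, and the axes are right-handed (so a half turn about x gives the same grasp; the last joint's range is limited). The gripper opens to 85 mm and grips with 20 to 120 N. Pads are 22 mm wide; open, the fingers measure 114 mm over their backs; the gripper's body (76 mm by 85 mm) begins 54 mm behind the grasp point. The pads swing forward as they close: fully open they stand 13 mm farther back than shut.
Start: joints at [60.241, 24.895, 1.432, 90.138, -0.665, 64.973, -4.303], TCP at [253.002, -571.517, 231.323] pointing down, gripper open.
Joint ranges: [-149.89, 149.89], [-25.12, 119.58], [-72.63, 75.52], [4.76, 147.25], [-75.54, 255.54], [6.69, 114.76], [-157.13, 157.13]. Speed limits (degrees/s): [127.2, 127.2, 172.46, 172.46, 180, 180, 180].

## Interface

Orientations are given as [roll, pitch, yaw] about the fixed x, y, z axes, in that order (R = Rz(yaw) Ry(pitch) Rx(roll)).
In Python, from workcell import manip gives the robot as it stands.
- The arm moves only by the tool apply_moves, never from a script. Its argument "plan" is a list that holds one entry, the list of rows, each a list of 7 numbers: the closure, from -1 (fully open) to 1 (shut), then the shift along the tool's x, y, z in cm, then the turn, a rotation vector about the tool's x, y, z in degrees. In form: [[[gripper, x, y, z, rx, ry, rz], ...]]. A call has 1 to 8 rows; each row is the pose to reach, as a shift and turn from the pose measured when the call began, along the tool's axes at that moment; what a row does not reach only later rows make up. A row lasts 1/12 s, in which the tool goes at most 41.7 mm and 7.16 degrees, less where a joint would pass 70% of its speed; a pose out of reach is approached as far as the arm can. A call with a gripper value outside its range is refused whole. The fingers move at their own pace and stop on an object; "grip_force" is the grip in N (left out, the last holds). Time passes only in rows, so rows that repeat a pose let the fingers close. It gives the time, the measured TCP pose, the force and the opening at its end, in the units of the state.
- manip.observe(): the state, without advancing time (a new reading comes with each control period).
- manip.grab_frame(name): name is "scene" or "side" or "wrist"; returns a dict with "img" (480x640x3 uint8, red, green, blue), "vertical_fov" (degrees; the focal length in pixels is half the picture's height over the tangent of half this angle, whatever the lens; pixels are square), "cx", "cy" (the principal point, pixels), "distortion" ([k1, k2, p1, p2, k3] as OpenCV has them; the pictures are not rectified), "R" (3x3) and "t" (3): a world point X has camera coordinates R X + t; the wrist camera has in their place "mount" (4x4, takes a point from camera to tool coordinates, whose origin is the TCP and whose axes are the tool frame's). Camera axes: x right, y down, z forward; pixel columns grow to the right and rows downward; lengths in mm; the calibration is good to about 2 mm. A picture is of the moment at which its call begins: read the wrist's pose just before it. There is no depth.
- manip.job_done(): hands the job in, once; it reports no verdict.
The state is a dict: "time_s": time; "joint_positions": joint angles; "qd": joint speeds; "joint_torque": joint torques, N m; "tcp_pos": TCP position; "ee_rot": TCP orientation; "wrist_force": force on the tool from outside, world axes, zero at the start; "ft_torque": the same for the moment, N m; "grip_width": finger opening in mm.
Only numpy, scipy, OpenCV 4.12 (cv2) and the standard library are available. Lean on these libraries where they do the work, as an engineer would, in place of code of your own. Each camera call takes 0.05 s, during which the arm holds its last target. There are 200 camera calls.

## Working session

There is one attempt and no reset: what is moved stays moved. The work goes in short steps, Python scripts to look and compute and a tool call to move; the robot and the scene stay as the last step left them, time stands still between calls to the robot, and variables do not carry over. Pictures are saved under pics/ and viewed, about 8 in all and at most 12, crops included, and the job is handed in when it is done.

Besides the shell and the picture viewer there is one more tool, called in YAML: its name, and indented under it one key for each argument. apply_moves: Moves the arm, as the interface text tells. Its arguments: {"type":"object","properties":{"plan":{"type":"array","items":{"type":"array","items":{"type":"array","items":{"type":"number"}}}},"grip_force":{"type":"number"}},"required":["plan"]}

```bash
mkdir -p pics; ls; python3 - <<'E'
from workcell import manip
import cv2,pickle
s=manip.observe();print(s)
d={}
for n in("scene","side"):
    f=manip.grab_frame(n);d[n]=f
    cv2.imwrite(f"pics/{n}0.png",f["img"][:,:,::-1])
    print(n,{k:v for k,v in f.items() if k!="img"})
pickle.dump(d,open("f0.pkl","wb"))
E
```

```text
pics
{'time_s': 0.0, 'joint_positions': array([60.24238012, 24.9368597 ,  1.43189915, 90.18976234, -0.66543076,
       64.97477297, -4.30366261]), 'qd': array([ 0.04822302, -0.00691096, -0.03731388,  0.05872204,  0.06526908,
       -0.00392651,  0.03641508]), 'joint_torque': array([ 3.56995051e-04, -6.70469570e+01,  1.02540560e+00, -3.16219568e+01,
        1.56383944e-02,  1.26119616e-02,  1.46450105e-05]), 'tcp_pos': array([ 252.73511584, -571.05061207,  230.51731065]), 'ee_rot': array([-84.97984411,  89.90692927, 118.89317856]), 'wrist_force': array([-0.24577459,  0.46980834, -0.031178  ]), 'ft_torque': array([-0.0024529 , -0.03550795,  0.01147833]), 'grip_width': 85.587300962879}
scene {'vertical_fov': 42.00644745280973, 'cx': 316.93480709457384, 'cy': 241.98481301058152, 'distortion': array([0.0124835, 0.       , 0.       , 0.       , 0.       ]), 'R': array([[-0.39960904,  0.91667623,  0.00415957],
       [ 0.66978922,  0.29507494, -0.6814053 ],
       [-0.62585543, -0.26950968, -0.73189447]]), 't': array([ 240.14168069, -372.35737114, 2126.7004926 ])}
side {'vertical_fov': 44.88305106875736, 'cx': 320.43888249488634, 'cy': 232.9466896146515, 'distortion': array([-0.08658267,  0.        ,  0.        ,  0.        ,  0.        ]), 'R': array([[-0.95418039, -0.29911535, -0.00835408],
       [-0.22103942,  0.72338625, -0.65410542],
       [ 0.2016962 , -0.62228799, -0.75635726]]), 't': array([ 568.75499633,  153.50943635, 1620.78638741])}
```

View pics/scene0.png

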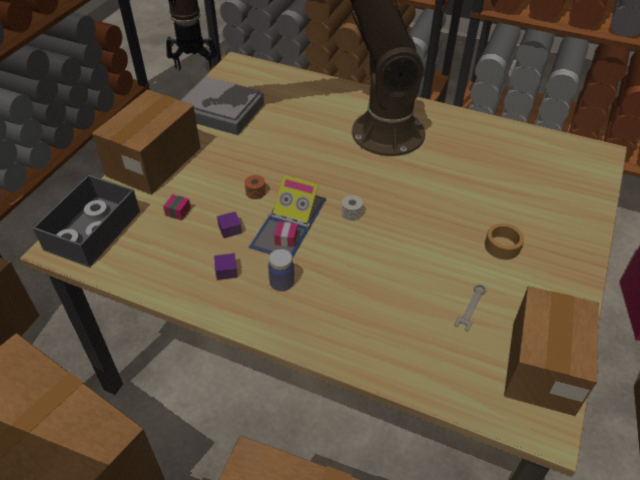

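View pics/side0.png

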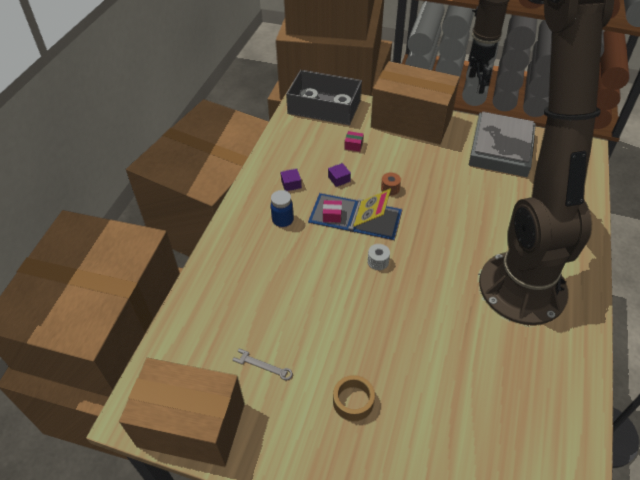

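```bash
cat > h.py <<'E'
import numpy as np,cv2
def K(f):
    F=240/np.tan(np.radians(f["vertical_fov"]/2)); return np.array([[F,0,f["cx"]],[0,F,f["cy"]],[0,0,1]])
def ray(f,px):
    n=cv2.undistortPoints(np.array(px,float).reshape(-1,1,2),K(f),f["distortion"]).reshape(-1,2)
    d=np.c_[n,np.ones(len(n))]@f["R"]; return -f["R"].T@f["t"],d
def plane(f,px,z):
    c,d=ray(f,px); return c+d*((z-c[2])/d[:,2])[:,None]
def tri(fa,pa,fb,pb):
    c1,d1=ray(fa,pa);c2,d2=ray(fb,pb);A=np.zeros((3,3));b=np.zeros(3)
    for c,d in((c1,d1[0]),(c2,d2[0])):
        d=d/np.linalg.norm(d);P=np.eye(3)-np.outer(d,d);A+=P;b+=P@c
    return np.linalg.solve(A,b)
def proj(f,X):
    return cv2.projectPoints(np.array(X,float).reshape(-1,3),cv2.Rodrigues(f["R"])[0],f["t"],K(f),f["distortion"])[0].reshape(-1,2)
E
python3 - <<'E'
import pickle,cv2,numpy as np
d=pickle.load(open("f0.pkl","rb"))
a=d["scene"]["img"][165:305,140:380];b=d["side"]["img"][120:280,240:430]
cv2.imwrite("pics/ca.png",cv2.resize(a,None,fx=3.3,fy=3.3,interpolation=cv2.INTER_CUBIC)[:,:,::-1])
cv2.imwrite("pics/cb.png",cv2.resize(b,None,fx=3.7,fy=3.7,interpolation=cv2.INTER_CUBIC)[:,:,::-1])
from h import *
for n in d:
    f=d[n];hsv=cv2.cvtColor(f["img"],cv2.COLOR_RGB2HSV)
    for c,lo,hi in(("yellow",(26,170,120),(33,255,255)),("pink",(160,120,80),(176,255,255)),("blue",(102,90,40),(122,255,255)),("purple",(125,120,40),(145,255,255)),("white",(0,0,160),(179,40,255))):
        m=cv2.inRange(hsv,lo,hi)
        k,l,st,ce=cv2.connectedComponentsWithStats(m)
        for i in range(1,k):
            if st[i,4]>25:
                x,y=ce[i]
                if (140<x<380 and 165<y<305) if n=="scene" else (240<x<430 and 120<y<280):
                    p=np.argwhere(l==i)[:,::-1].astype(np.float32);box=cv2.boxPoints(cv2.minAreaRect(p))
                    print(n,c,st[i,4],ce[i].round(1),"ext L/R/T/B",[p[j].astype(int).tolist() for j in(p[:,0].argmin(),p[:,0].argmax(),p[:,1].argmin(),p[:,1].argmax())],plane(f,ce[i],0)[0].round(0))
E
```

```text
scene yellow 197 [297.  189.4] ext L/R/T/B [[279, 192], [316, 185], [284, 176], [311, 202]] [ 385. -161.    0.]
scene yellow 287 [291.3 211.8] ext L/R/T/B [[274, 210], [310, 208], [277, 200], [305, 221]] [ 481. -135.    0.]
scene pink 176 [298.4 186. ] ext L/R/T/B [[285, 182], [312, 187], [286, 180], [309, 192]] [ 369. -164.    0.]
scene pink 98 [169.  203.6] ext L/R/T/B [[164, 205], [176, 196], [172, 195], [168, 215]] [ 598. -487.    0.]
scene pink 131 [180.2 207.1] ext L/R/T/B [[174, 210], [188, 199], [183, 198], [178, 218]] [ 597. -449.    0.]
scene pink 129 [278.2 232.5] ext L/R/T/B [[275, 231], [283, 222], [278, 222], [276, 244]] [ 574. -134.    0.]
scene pink 145 [291.7 234.3] ext L/R/T/B [[288, 234], [297, 225], [292, 223], [291, 246]] [565. -95.   0.]
scene blue 27 [313.1 217.3] ext L/R/T/B [[310, 220], [317, 211], [317, 211], [310, 223]] [477. -67.   0.]
scene blue 87 [263.5 234.5] ext L/R/T/B [[250, 246], [280, 220], [269, 218], [269, 252]] [ 598. -169.    0.]
scene blue 87 [299.6 238.7] ext L/R/T/B [[292, 251], [307, 229], [298, 226], [292, 254]] [572. -67.   0.]
scene blu
[... 1143 characters left out ...]
201], [319, 194], [344, 229]] [ 588. -109.    0.]
side blue 369 [281.9 215.1] ext L/R/T/B [[271, 204], [292, 215], [290, 203], [281, 226]] [741. -62.   0.]
side blue 180 [381.6 228.7] ext L/R/T/B [[353, 229], [400, 209], [396, 209], [388, 238]] [432. -98.   0.]
side purple 321 [338.9 174.3] ext L/R/T/B [[329, 168], [349, 173], [341, 164], [336, 185]] [ 623. -291.    0.]
side purple 300 [290.6 179.3] ext L/R/T/B [[281, 173], [300, 186], [290, 170], [286, 189]] [ 769. -222.    0.]
side white 149 [280.3 196.7] ext L/R/T/B [[272, 196], [288, 195], [280, 191], [277, 202]] [ 774. -136.    0.]
side white 114 [379.  251.7] ext L/R/T/B [[370, 249], [388, 251], [375, 245], [376, 258]] [418.  -8.   0.]
```

View pics/ca.png

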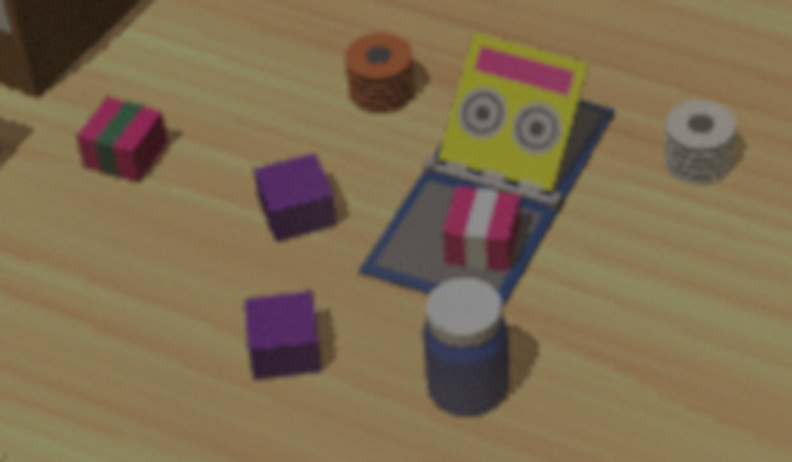

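View pics/cb.png

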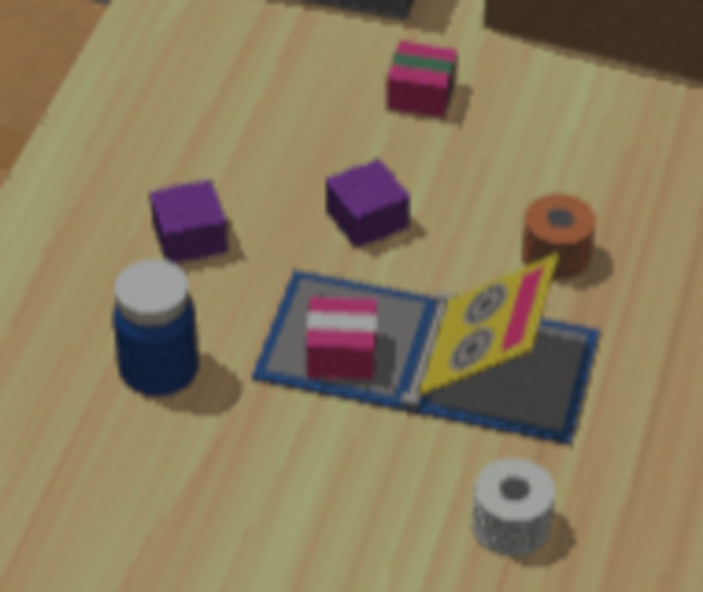

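```bash
cat > m.py <<'E'
import pickle
from h import *
d=pickle.load(open("f0.pkl","rb"));S,T=d["scene"],d["side"]
ca=lambda p:(np.array(p,float)+.5)/3.3-.5+[140,165]
cb=lambda p:(np.array(p,float)+.5)/3.7-.5+[240,120]
cor=plane(T,cb([(295,271),(255,379),(570,441),(598,328)]),6); print("book cor",cor.round(0).tolist())
print("scene cor",plane(S,ca([(362,270),(505,303),(613,113)]),6).round(0).tolist())
c=cor.mean(0);ux=(cor[0]+cor[1]-cor[2]-cor[3])[:2];L=np.linalg.norm(ux)/2;ux/=np.linalg.norm(ux);W=np.linalg.norm(cor[0]-cor[1]+cor[3]-cor[2])/2
yaw=np.arctan2(ux[1],ux[0]);print("c",c,"yaw",np.degrees(yaw),L,W)
B=np.array([[ux[0],ux[1]],[-ux[1],ux[0]]])
bk=lambda P:np.array([*(B@(np.array(P)[:2]-c[:2])),P[2]]).round(0).tolist()
for n,a,b in(("free-y",(473,35),(557,254)),("free+y",(587,66),(534,354)),("hin-y",(440,155),(445,302)),("hin+y",(556,190),(421,390))):
    P=tri(S,ca(a),T,cb(b));print(n,P.round(0),bk(P))
for n,q in(("cs",plane(S,ca([(453,188),(521,193),(515,240),(446,236)]),47)),("ct",plane(T,cb([(308,297),(377,298),(376,335),(307,335)]),47))):
    print(n,q.round(0).tolist(),q.mean(0).round(0),bk(q.mean(0)))
for n,a,b in(("jar",(464,310),(152,289)),("steel",(701,124),(514,488)),("cop",(380,56),(559,217)),("pur1",(293,180),(367,187)),("pur2",(281,319),(187,208))):
    P=tri(S,ca(a),T,cb(b));print(n,P.round(0),bk(P))
E
python3 m.py
```

```text
book cor [[657.0, -184.0, 6.0], [651.0, -54.0, 6.0], [387.0, -64.0, 6.0], [392.0, -194.0, 6.0]]
scene cor [[661.0, -181.0, 6.0], [646.0, -54.0, 6.0], [395.0, -62.0, 6.0]]
c [ 521.66326373 -123.93808539    6.        ] yaw 2.2278723915768888 265.1657402148524 129.73286241047933
free-y [ 433. -184.   90.] [-91.0, -56.0, 90.0]
free+y [426. -75.  85.] [-94.0, 52.0, 85.0]
hin-y [ 520. -175.   19.] [-3.0, -51.0, 19.0]
hin+y [515. -68.  18.] [-5.0, 57.0, 18.0]
cs [[577.0, -134.0, 47.0], [559.0, -78.0, 47.0], [611.0, -60.0, 47.0], [630.0, -115.0, 47.0]] [594. -97.  47.] [74.0, 24.0, 47.0]
ct [[625.0, -119.0, 47.0], [570.0, -135.0, 47.0], [559.0, -94.0, 47.0], [613.0, -78.0, 47.0]] [ 592. -106.   47.] [71.0, 15.0, 47.0]
jar [734. -46.  94.] [215.0, 69.0, 94.0]
steel [414.  29.  45.] [-102.0, 157.0, 45.0]
cop [ 448. -273.   45.] [-80.0, -146.0, 45.0]
pur1 [ 618. -268.   40.] [90.0, -148.0, 40.0]
pur2 [ 760. -200.   38.] [236.0, -85.0, 38.0]
```

```bash
cat >> h.py <<'E'
from scipy.spatial.transform import Rotation as Ro
def tool(s): return Ro.from_euler("xyz",s["ee_rot"],degrees=True)
def shift(s,target,tooldirs=None):
    "tool-frame shift in cm to world target; turn rotvec (deg) so that tool x is down, tool y along world angle tooldirs (deg)"
    R=tool(s);sh=R.inv().apply(np.array(target)-s["tcp_pos"])/10
    rv=np.zeros(3)
    if tooldirs is not None:
        best=None
        for a in(tooldirs,tooldirs+180):
            a=np.radians(a);x=np.array([0,0,-1.]);y=np.array([np.cos(a),np.sin(a),0]);M=Ro.from_matrix(np.c_[x,y,np.cross(x,y)])
            v=(R.inv()*M).as_rotvec(degrees=True)
            if best is None or np.linalg.norm(v)<np.linalg.norm(best):best=v
        rv=best
    return sh.round(2),rv.round(1)
E
python3 - <<'E'
import pickle
from h import *
from workcell import manip
d=pickle.load(open("f0.pkl","rb"));S,T=d["scene"],d["side"]
for a,b in(((196,103),(458,75)),((151,93),(459,75)),((97,138),(385,66)),((150,188),(444,138))):
    pass
s=manip.observe();print(s["time_s"],tool(s).as_matrix().round(2))
print(plane(S,[(150,188),(197,152)],0).round(0).tolist(), "side",plane(T,[(372,128),(442,138),(450,110)],0).round(0).tolist())
for z in(120,160,200): print(z,plane(S,[(97,138),(147,155),(196,103),(150,93)],z).round(0).tolist(),plane(T,[(384,65),(458,75),(447,107),(373,98)],z).round(0).tolist())
print(shift(s,[612,-165,231],17)); print(shift(s,[500,-330,231]))
E
```

```text
0.1 [[-0.    0.4  -0.91]
 [ 0.   -0.91 -0.4 ]
 [-1.   -0.    0.  ]]
[[562.0, -579.0, 0.0], [352.0, -537.0, 0.0]] side [[577.0, -558.0, 0.0], [326.0, -578.0, 0.0], [324.0, -748.0, 0.0]]
120 [[539.0, -757.0, 120.0], [546.0, -573.0, 120.0], [259.0, -578.0, 120.0], [271.0, -746.0, 120.0]] [[594.0, -784.0, 120.0], [321.0, -801.0, 120.0], [329.0, -598.0, 120.0], [583.0, -572.0, 120.0]]
160 [[578.0, -716.0, 160.0], [584.0, -538.0, 160.0], [307.0, -543.0, 160.0], [319.0, -705.0, 160.0]] [[582.0, -722.0, 160.0], [318.0, -740.0, 160.0], [327.0, -543.0, 160.0], [572.0, -518.0, 160.0]]
200 [[616.0, -675.0, 200.0], [623.0, -503.0, 200.0], [355.0, -508.0, 200.0], [366.0, -664.0, 200.0]] [[571.0, -661.0, 200.0], [316.0, -678.0, 200.0], [324.0, -488.0, 200.0], [561.0, -464.0, 200.0]]
(array([-1.000e-02, -2.259e+01, -4.928e+01]), array([-83.1,  -0.1,   0.1]))
(array([-3.000e-02, -1.204e+01, -3.236e+01]), array([0., 0., 0.]))
```

apply_moves:
  plan:
    - [[0.0,0,-1.6,-3.5,-6,0,0],[0.0,0,-3.2,-7,-12,0,0],[0.0,0,-4.8,-10.5,-18,0,0],[0.0,0,-6.4,-14,-24,0,0],[0.0,0,-8,-17.5,-30,0,0],[0.0,0,-9.6,-21,-36,0,0],[0.0,0,-11.2,-24.5,-42,0,0],[0.0,0,-12.8,-28,-48,0,0]]

```text
time_s: 0.77
tcp_pos: [457.7, -339.1, 230.6]
ee_rot: [-124.0, 89.9, 128.2]
wrist_force: [0.4, -0.2, -0.5]
grip_width: 42.7
```

```bash
python3 -c "
from h import *
from workcell import manip
s=manip.observe();print(s['tcp_pos'],s['grip_width'],shift(s,[612,-165,150],17))"
```

```text
[ 457.72019193 -339.06403617  230.60051218] 42.7018871812786 (array([  8.07,   9.37, -21.29]), array([-34.8,  -0.1,   0.1]))
```

apply_moves:
  plan:
    - [[0.35,1,1.4,-3.1,-6,0,0],[0.35,2,2.8,-6.2,-12,0,0],[0.35,3.2,4.2,-9.3,-18,0,0],[0.35,4.5,5.6,-12.4,-24,0,0],[0.35,5.6,7,-15.5,-30,0,0],[0.35,6.8,8.2,-18.6,-34.8,0,0],[0.35,8,9.4,-21.3,-34.8,0,0],[0.35,8,9.4,-21.3,-34.8,0,0]]

```text
time_s: 1.43
tcp_pos: [614.5, -157.3, 148.0]
ee_rot: [-177.2, 89.6, 110.2]
wrist_force: [0.1, 2.3, 0.2]
grip_width: 28.0
```

```bash
python3 -c "
from h import *
from workcell import manip
s=manip.observe();print(s['tcp_pos'],s['grip_width'],shift(s,[612,-165,10],17))
f=manip.grab_frame('wrist');print(f['mount'].round(2).tolist(),f['vertical_fov'])
cv2.imwrite('pics/w1.png',f['img'][:,:,::-1])"
```

```text
[ 614.50256352 -157.25677875  147.95047646] 28.00172458954546 (array([13.79, -0.47,  0.76]), array([ 0.4, -0.4,  0. ]))
[[0.0, -0.29, 0.96, -142.97], [1.0, -0.0, -0.0, -0.79], [0.0, 0.96, 0.29, -73.24], [0.0, 0.0, 0.0, 1.0]] 65.60508551278856
```

View pics/w1.png

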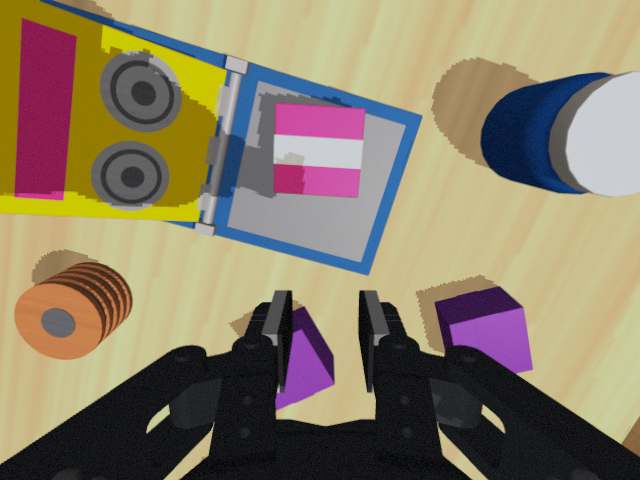

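apply_moves:
  plan:
    - [[0.35,2.5,0,0.4,0.4,-0.4,0],[0.35,5,0,0.7,0.4,-0.4,0],[0.35,7.5,0,0.7,0.4,-0.4,0],[0.35,10,0,0.7,0.4,-0.4,0],[0.35,12,0,0.7,0.4,-0.4,0],[0.35,13,0,0.7,0.4,-0.4,0],[0.35,13.7,0,0.7,0.4,-0.4,0],[0.35,13.7,0,0.7,0.4,-0.4,0]]

```text
time_s: 2.15
tcp_pos: [613.9, -167.3, 10.9]
ee_rot: [-66.2, 89.8, -139.4]
wrist_force: [-0.1, 0.5, 0.9]
grip_width: 27.6
```

apply_moves:
  plan:
    - [[0.35,0,0,-0.6,0,0,0],[0.35,0,0,-1.2,0,0,0],[0.35,0,0,-1.8,0,0,0],[0.35,0,0,-2.2,0,0,0],[0.35,0,0,-2.6,0,0,0],[0.35,0,0,-3.0,0,0,0],[0.35,0,0,-3.4,0,0,0],[0.35,0,0,-3.8,0,0,0]]

```text
time_s: 2.82
tcp_pos: [603.1, -130.9, 11.1]
ee_rot: [-55.1, 89.8, -128.3]
wrist_force: [0.6, -2.3, 1.5]
grip_width: 27.8
```

apply_moves:
  plan:
    - [[0.35,0,0,-0.5,0,0,0],[0.35,0,0,-1.0,0,0,0],[0.35,0,0,-1.5,0,0,0],[0.35,0,0,-2.0,0,0,0],[0.35,0,0,-2.5,0,0,0],[0.35,0,0,-3.0,0,0,0],[0.35,0,0,-3.5,0,0,0],[0.35,0,0,-4,0,0,0]]

```text
time_s: 3.48
tcp_pos: [591.4, -92.2, 11.0]
ee_rot: [-53.7, 89.8, -126.9]
wrist_force: [-0.5, -1.3, 1.0]
grip_width: 27.6
```

```bash
python3 -c "
from h import *
from workcell import manip
s=manip.observe();print(s['tcp_pos'],s['wrist_force'],shift(s,[578,-48,11],17))
f=manip.grab_frame('wrist')
cv2.imwrite('pics/w2.png',f['img'][:,:,::-1])"
```

```text
[591.3954544  -92.19059576  11.02101103] [-0.49680331 -1.31023324  1.03111103] (array([-0.01, -0.  , -4.62]), array([-0.2,  0.1,  0.2]))
```

View pics/w2.png

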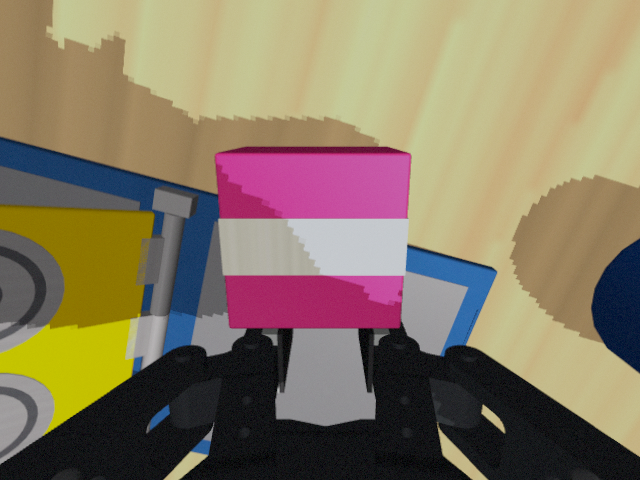

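apply_moves:
  plan:
    - [[0.35,0,0,-0.5,0,0,0],[0.35,0,0,-1.0,0,0,0],[0.35,0,0,-1.5,0,0,0],[0.35,0,0,-2.0,0,0,0],[0.35,0,0,-2.4,0,0,0],[0.35,0,0,-2.8,0,0,0],[0.35,0,0,-3.2,0,0,0],[0.35,0,0,-3.6,0,0,0]]

```text
time_s: 4.2
tcp_pos: [580.6, -56.0, 11.0]
ee_rot: [-64.9, 89.8, -138.1]
wrist_force: [0.2, -1.2, -0.9]
grip_width: 27.7
```

apply_moves:
  plan:
    - [[0.35,0,0,-0.4,0,0,0],[0.35,0,0,-0.8,0,0,0],[0.35,0,0,-1.2,0,0,0],[0.35,0,0,-1.6,0,0,0],[0.35,0,0,-1.9,0,0,0],[0.35,0,0,-2.2,0,0,0],[0.35,0,0,-2.4,0,0,0],[0.35,0,0,-2.4,0,0,0]]

```text
time_s: 4.87
tcp_pos: [573.4, -32.4, 11.0]
ee_rot: [-71.4, 89.8, -144.4]
wrist_force: [-0.6, -0.7, 0.2]
grip_width: 28.1
```

apply_moves:
  plan:
    - [[0.35,0,0,0.7,0,0,0],[0.35,0,0,1.5,0,0,0],[0.35,0,0,2.5,0,0,0],[0.35,-2,0,3,0,0,0],[0.35,-5,0,3,0,0,0],[0.35,-9,0,3,0,0,0],[0.35,-12,0,3,0,0,0],[0.35,-15,0,3,0,0,0]]

```text
time_s: 5.53
tcp_pos: [582.8, -62.5, 163.0]
ee_rot: [-58.1, 89.9, -131.3]
wrist_force: [0.4, 0.5, 0.4]
grip_width: 27.8
```

```bash
python3 -c "
from h import *
from workcell import manip
s=manip.observe();print(s['tcp_pos'],s['wrist_force'])
f=manip.grab_frame('wrist')
a=manip.grab_frame('side')['img'][140:260,250:410]
a=cv2.resize(a,(640,480),interpolation=cv2.INTER_CUBIC)
o=np.vstack([cv2.resize(f['img'],(400,300)),cv2.resize(a,(400,300))])
cv2.imwrite('pics/w3.png',o[:,:,::-1])"
```

```text
[582.84119095 -62.48006901 162.97713438] [0.38726536 0.53156175 0.40237618]
```

View pics/w3.png

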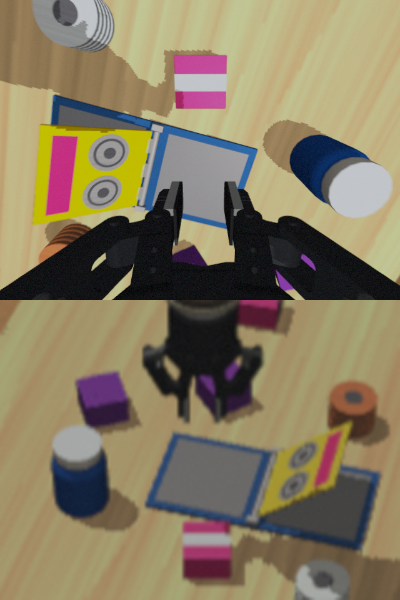

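```bash
python3 -c "
from h import *
from workcell import manip
s=manip.observe();print(tool(s).as_matrix().round(2),s['joint_positions'],shift(s,[385,-129,190],92))"
```

```text
[[ 0.01  0.96  0.29]
 [-0.    0.29 -0.96]
 [-1.    0.01  0.  ]] [ 17.75570536  27.06051278 -23.93226053  98.70896851  12.97157953
  56.59302849   5.84944082] (array([ -2.48, -21.15,   0.59]), array([-75.2,   0.4,  -0.1]))
```

apply_moves:
  plan:
    - [[1,-1.5,-1.5,0,-7,0,0],[1,-2.5,-4,0,-14,0,0],[1,-2.5,-6.5,0.2,-21,0,0],[1,-2.5,-9,0.3,-28,0,0],[1,-2.5,-11.5,0.3,-35,0,0],[1,-2.5,-14,0.4,-42,0,0],[1,-2.5,-16.5,0.5,-49,0,0],[1,-2.5,-18.5,0.6,-56,0,0]]

```text
time_s: 6.3
tcp_pos: [408.2, -123.0, 189.8]
ee_rot: [-13.2, 89.7, -30.1]
wrist_force: [0.6, 0.2, -0.2]
grip_width: -0.1
```

```bash
python3 -c "
from h import *
from workcell import manip
s=manip.observe();print(tool(s).as_matrix().round(2),s['tcp_pos'],s['joint_positions'],shift(s,[385,-129,72],92),s['grip_width'])"
```

```text
[[ 0.    0.29  0.96]
 [-0.    0.96 -0.29]
 [-1.   -0.    0.01]] [ 408.21521673 -123.00879962  189.82891031] [ 43.00088037  12.94331398 -38.69131847 117.28974184  10.30985147
  52.69833971  71.83658981] (array([11.77, -1.23, -2.11]), array([-18.9,   0.3,   0.1])) -0.1115199370696529
```

apply_moves:
  plan:
    - [[1,0,-0.6,-1,-7,0,0],[1,1,-1.2,-2.1,-14,0,0],[1,3,-1.2,-2.1,-19,0,0],[1,5.5,-1.2,-2.1,-19,0,0],[1,8,-1.2,-2.1,-19,0,0],[1,10,-1.2,-2.1,-19,0,0],[1,11.8,-1.2,-2.1,-19,0,0],[1,11.8,-1.2,-2.1,-19,0,0]]

```text
time_s: 6.97
tcp_pos: [383.2, -129.1, 69.0]
ee_rot: [-80.0, 89.9, -78.0]
wrist_force: [-0.9, 0.5, 0.5]
grip_width: 0.0
```

```bash
python3 -c "
from h import *
from workcell import manip
s=manip.observe();print(tool(s).as_matrix().round(2),s['tcp_pos'],s['wrist_force'])
for t in ([405,-128,72],[422,-128,74],[450,-127,84],[480,-126,92],[508,-125,96]): print(shift(s,t,92))
f=manip.grab_frame('side')
a=f['img'][140:260,330:450]
o=cv2.resize(a,None,fx=5,fy=5,interpolation=cv2.INTER_CUBIC)
cv2.imwrite('pics/s4.png',o[:,:,::-1])"
```

```text
[[ 0.   -0.04  1.  ]
 [-0.    1.    0.04]
 [-1.   -0.    0.  ]] [ 383.16447174 -129.08968961   69.01830449] [-0.86968861  0.52764341  0.45904895]
(array([-0.3 ,  0.03,  2.19]), array([0. , 0. , 0.1]))
(array([-0.5 , -0.03,  3.89]), array([0. , 0. , 0.1]))
(array([-1.5 , -0.03,  6.69]), array([0. , 0. , 0.1]))
(array([-2.3 , -0.03,  9.69]), array([0. , 0. , 0.1]))
(array([-2.7 , -0.03, 12.49]), array([0. , 0. , 0.1]))
```

View pics/s4.png

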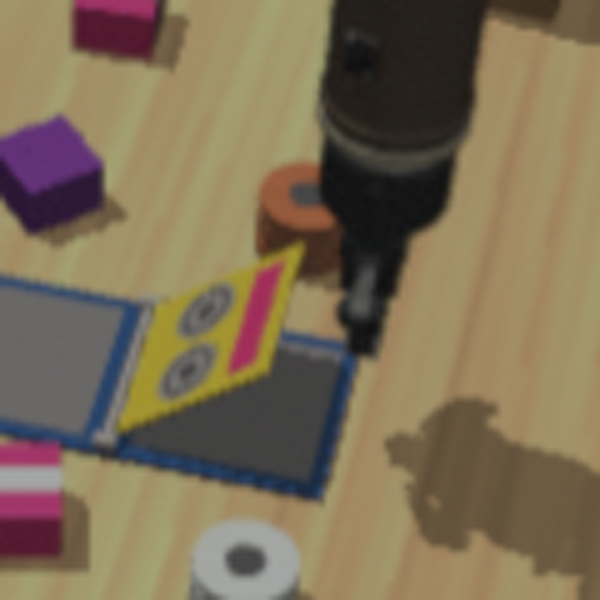

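apply_moves:
  plan:
    - [[1,0,0,1.2,0,0,0],[1,0,0,2.2,0,0,0],[1,0,0,3.2,0,0,0],[1,-0.2,0,4,0,0,0],[1,-0.5,0,4.8,0,0,0],[1,-0.8,0,5.6,0,0,0],[1,-1.1,0,6.4,0,0,0],[1,-1.4,0,7.2,0,0,0]]

```text
time_s: 7.68
tcp_pos: [456.9, -126.5, 85.3]
ee_rot: [-46.7, 89.9, -44.7]
wrist_force: [-2.7, 0.6, 1.8]
grip_width: 0.0
```

```bash
python3 -c "
from h import *
from workcell import manip
s=manip.observe();print(s['tcp_pos'],s['wrist_force'])
f=manip.grab_frame('side')
a=f['img'][140:260,330:450]
o=cv2.resize(a,None,fx=5,fy=5,interpolation=cv2.INTER_CUBIC)
cv2.imwrite('pics/s5.png',o[:,:,::-1])"
```

```text
[ 456.88216076 -126.45262548   85.30029766] [-2.68587392  0.63083992  1.75607146]
```

View pics/s5.png

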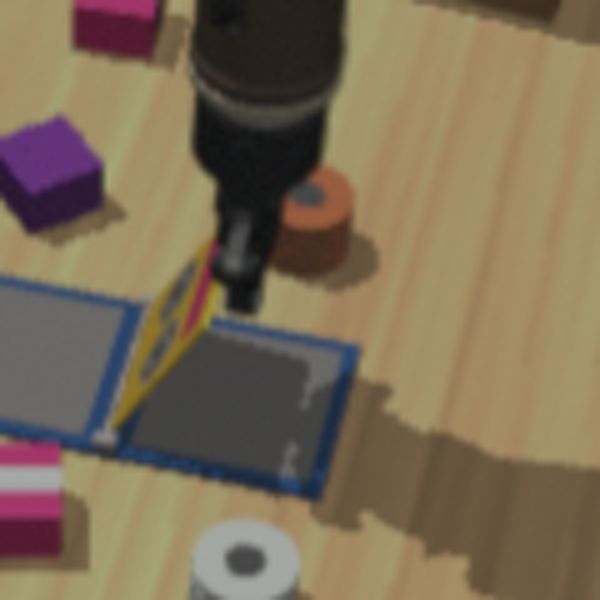

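apply_moves:
  plan:
    - [[1,-0.3,0,1,0,0,0],[1,-0.6,0,2,0,0,0],[1,-0.9,0,3,0,0,0],[1,-1.2,0,4,0,0,0],[1,-1.5,0,5,0,0,0],[1,-1.5,0,5.9,0,0,0],[1,-1.4,0,6.7,0,0,0],[1,-1.3,0,7.5,0,0,0]]

```text
time_s: 8.4
tcp_pos: [535.0, -123.6, 99.2]
ee_rot: [-18.5, 89.7, -16.5]
wrist_force: [-1.5, -1.1, -0.4]
grip_width: 0.2
```

```bash
python3 -c "
from h import *
from workcell import manip
s=manip.observe();print(s['tcp_pos'],s['wrist_force'])
for t in ([543,-123,94.5],[554,-123,89],[564,-122,83],[574,-122,75],[582,-122,66],[589,-121,56],[594,-121,45],[598,-121,34],[601,-121,22],[602,-121,10]): print(shift(s,t,92)[0])
"
```

```text
[ 535.04040196 -123.56660047   99.24140105] [-1.45774552 -1.06183216 -0.41950972]
[0.48 0.03 0.8 ]
[ 1.03 -0.01  1.89]
[1.64 0.06 2.89]
[2.44 0.02 3.89]
[ 3.35 -0.01  4.68]
[4.35 0.07 5.38]
[5.45 0.06 5.87]
[6.55 0.04 6.27]
[7.76 0.03 6.56]
[8.96 0.03 6.66]
```

apply_moves:
  plan:
    - [[1,0.5,0,0.8,0,0,0],[1,1.0,0,1.9,0,0,0],[1,1.6,0,2.9,0,0,0],[1,2.4,0,3.9,0,0,0],[1,3.3,0,4.7,0,0,0],[1,4.3,0,5.4,0,0,0],[1,5.4,0,5.9,0,0,0],[1,6.5,0,6.3,0,0,0]]

```text
time_s: 9.07
tcp_pos: [599.1, -121.1, 33.3]
ee_rot: [-13.8, 89.7, -11.8]
wrist_force: [0.4, 0.5, 1.3]
grip_width: -0.2
```

```bash
python3 -c "
from h import *
from workcell import manip
s=manip.observe();print(s['tcp_pos'],s['wrist_force'])
for t in ([599,-121,22],[600,-121,10]): print(shift(s,t,92))
f=manip.grab_frame('side')
a=f['img'][160:260,290:410]
o=cv2.resize(a,None,fx=5,fy=5,interpolation=cv2.INTER_CUBIC)
cv2.imwrite('pics/s6.png',o[:,:,::-1])"
```

```text
[ 599.07304797 -121.08895473   33.26791475] [0.3993901  0.51956096 1.2969683 ]
(array([ 1.13,  0.01, -0.01]), array([0.1, 0.3, 0.1]))
(array([2.33, 0.01, 0.08]), array([0.1, 0.3, 0.1]))
```

View pics/s6.png

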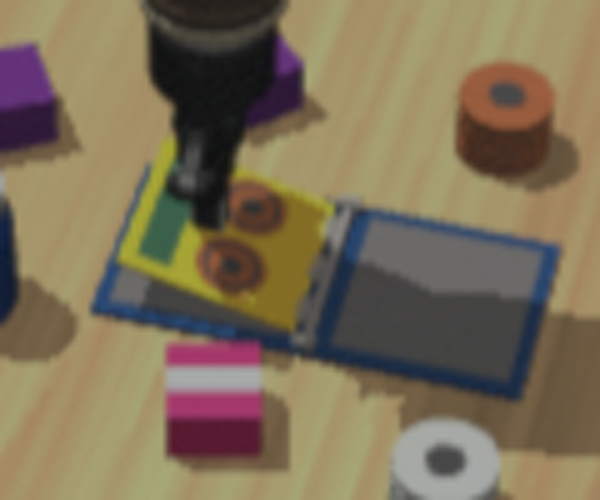

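Leaf is nearly down; press the last part gently.

apply_moves:
  plan:
    - [[1,0.6,0,0.1,0,0,0],[1,1.2,0,0.2,0,0,0],[1,1.6,0,0.2,0,0,0],[1,1.9,0,0.2,0,0,0],[1,2.1,0,0.2,0,0,0],[1,2.2,0,0.2,0,0,0],[1,2.3,0,0.2,0,0,0],[1,2.3,0,0.2,0,0,0]]

```text
time_s: 9.78
tcp_pos: [600.2, -120.9, 10.3]
ee_rot: [-29.1, 89.8, -27.1]
wrist_force: [-6.7, 1.4, 20.6]
grip_width: 0.1
```

apply_moves:
  plan:
    - [[1,-0.6,0,0,0,0,0],[1,-2,0,0,0,0,0],[1,-5,0,0,0,0,0],[1,-8,0,0,0,0,0],[1,-12,0,0,0,0,0],[1,-15,0,0,0,0,0],[1,-18,0,0,0,0,0],[1,-18,0,0,0,0,0]]

```text
time_s: 10.45
tcp_pos: [602.6, -120.2, 197.8]
ee_rot: [-14.6, 89.2, -12.6]
wrist_force: [1.5, -0.5, 0.3]
grip_width: -0.1
```

```bash
python3 -c "
from h import *
from workcell import manip
s=manip.observe();print(s['tcp_pos'],s['wrist_force'])
f=manip.grab_frame('side');g=manip.grab_frame('scene')
import pickle;pickle.dump(dict(side=f,scene=g),open('f1.pkl','wb'))
r=lambda a:cv2.resize(a,(640,300),interpolation=cv2.INTER_CUBIC)
o=np.vstack([r(f['img'][160:265,265:425+64]),r(g['img'][165:270,180:404])])
cv2.imwrite('pics/s7.png',o[:,:,::-1])"
```

```text
[ 602.60824052 -120.16743126  197.7755434 ] [ 1.54812312 -0.48136759  0.26617958]
```

View pics/s7.png

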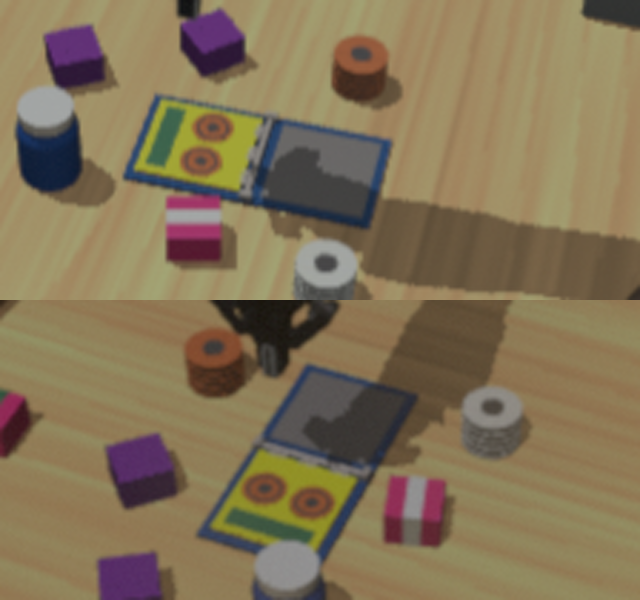

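```bash
python3 -c "
from h import *
import pickle
d=pickle.load(open('f1.pkl','rb'));k=224/640;
a=np.array([(167,104),(211,205)])*k+[265,160]; b=np.array([(213,221),(415,198)])*k+[180,165]
print('leaf corner -y',tri(d['scene'],b[0],d['side'],a[0]).round(0))
for n in d:
    h=cv2.cvtColor(d[n]['img'],cv2.COLOR_RGB2HSV);m=cv2.inRange(h,(26,170,60),(33,255,255))
    p=np.argwhere(m[160:275,200:420])[:,::-1]+[200,160];q=plane(d[n],p,10.5);c=[521.7,-124];t=np.radians(2.2)
    u=(q[:,:2]-c)@np.array([[np.cos(t),-np.sin(t)],[np.sin(t),np.cos(t)]])
    u=u[(abs(u)<160).all(1)];print(n,'leaf in book frame x,y pct',np.percentile(u,[1,99],axis=0).round(0).tolist())
print('carton top',[plane(d['side'],np.array([(194,217)])*k+[265,160],40)[0].round(0),plane(d['scene'],np.array([(417,194)])*k+[180,165],40)[0].round(0)])
from workcell import manip
print(manip.observe()['time_s'])
"
```

```text
leaf corner -y [ 640. -175.    5.]
side leaf in book frame x,y pct [[17.0, -49.0], [122.0, 51.0]]
scene leaf in book frame x,y pct [[15.0, -51.0], [125.0, 53.0]]
carton top [array([556.,   6.,  40.]), array([555.,   7.,  40.])]
10.55
```

```bash
python3 -c "
from workcell import manip
print(manip.job_done())"
```

```text
the job is handed in; nothing more can be done
None
```

The job is done and handed in at about 10.6 s of the 61 s allowed; the hand-in gave no verdict.

**What I did:** I pushed the white-banded carton off the +y side of the book with the half-closed fingers. I then pushed the yellow leaf up from the robot side with shut fingers and followed it over the spine. I pressed it onto the far page until about 20 N showed it was at its stop, then raised the arm clear.

**Last checks:**
- **Carton:** both views put its top at about (556, 6) mm when taken at 40 mm height. That means it stands upright on the table, about 129 mm from the book's centre in y (92 needed).
- **Leaf:** both views show it filling the far page, reaching 122 to 125 mm from the spine and about ±50 mm across. One triangulated corner came out at 5 mm height, against about 10 mm expected. I put that down to reading the corner from enlarged images and the 2 mm calibration.
- **Other objects:** by eye in the last pictures, the coils, jar and purple cartons are where they started. The spare carton was only partly in view. I did not re-check the wrench and tape, which were far from every move.

I viewed 10 pictures; no check failed.

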